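# Carry breakfast for two

### The arm

A 6-joint arm with a two-finger parallel gripper is mounted at the origin on a cart in front of the work surface, level with it; the furniture and walls round the work are solid. World frame = base frame: x ahead of the robot, y to its left, z up, the work surface at z = 0. Lengths are in mm, angles in degrees, forces in N, time in s.
With the tool pointing down it reaches from about 300 to 850 mm from the base axis. Payload 4.2 kg.
Tool frame: the origin (TCP) lies on the centre line of the jaws, within the pads' length; the fingertips stand 8 mm ahead of it and the grasp point (between the pads) lies 11 mm behind it; z points along the fingers, y is the line along which they close (so a half turn about z gives the same grasp; the last joint's range is limited). The gripper opens to 91 mm and grips with 3 to 60 N. Pads are 32 mm wide; open, the fingers measure 118 mm over their backs; the gripper's body (76 mm by 178 mm) begins 60 mm behind the grasp point.
Start: joints at [-78.438, 18.312, 89.639, -0, 72.044, -1.146], TCP at [126.494, -560.929, 221.976] pointing down, gripper open.
Joint ranges: [-177.97, 177.97], [-48.28, 115.42], [12.27, 149.76], [-77.06, 257.06], [2.81, 150.46], [-146.56, 146.56]. Speed limits (degrees/s): [147.25, 147.25, 180, 180, 180, 180].

### API

Orientations are given as [roll, pitch, yaw] about the fixed x, y, z axes, in that order (R = Rz(yaw) Ry(pitch) Rx(roll)).
In Python, from workcell import telemetry, eyes, ticket gives the robot as it stands. The module is installed in compiled form; this text tells all that it offers.
- The arm moves only by the shell command python3 -m crank 'ROWS' [OPENING] [FORCE]. ROWS is JSON, a list of rows, each an object of numbers: "dx", "dy", "dz": the shift along the world's x, y, z normalised to -1 to 1, where 1 is 80 cm; "yaw": the turn about the world's z normalised to -1 to 1, where 1 is 5 degrees. A call has 1 to 10 rows; each row shifts and turns the commanded pose from where the row before left it; what a row does not reach is not made up. A row lasts 1/8 s, in which the tool goes at most 62.5 mm and 10.7 degrees, less where a joint would pass 70% of its speed; a pose out of reach is approached as far as the arm can. A call with a number of a shift or a turn outside -1 to 1 is refused whole. A call with a gripper value outside its range is refused whole. OPENING is the opening, from 0 (shut) to 1 (fully open), set as the call begins (- or left out, the last holds). The fingers move at their own pace and stop on an object; FORCE is the grip in N (left out, the last holds). Time passes only in rows, so rows that do not move let the fingers close. It gives the time, the measured TCP pose, the force, the opening and the grip force at its end, in the units of the state.
- telemetry.state(): the state, without advancing time (a new reading comes with each control period).
- eyes.grab_frame(name): name is "scene" or "top" or "wrist"; returns the picture (384x512x3 uint8, red, green, blue); there is no depth.
- eyes.calibration(name): a dict with "camera_matrix" (3x3 intrinsics, pixels), "world_from_camera" (4x4, takes a point from camera to world coordinates). Camera axes: x right, y down, z forward; pixel columns grow to the right and rows downward; lengths in mm; the calibration is good to about 2 mm. A picture is of the moment at which its call begins: read the wrist's pose just before it. calibration takes no time and is no camera call; for the wrist camera it gives the pose at the moment of the call.
- ticket.job_done(): hands the job in; it is judged then, once.
The state is a dict: "time_s": time; "qpos": joint angles; "qvel": joint speeds; "effort": joint torques, N m; "ee_pos": TCP position; "ee_rot": TCP orientation; "force": force on the tool from outside, world axes, zero at the start; "torque": the same for the moment, N m; "gripper_width": finger opening in mm; "gripper_force": force on a finger pad.
Only numpy, scipy, OpenCV 4.12 (cv2) and the standard library are available. Lean on these libraries where they do the work, as an engineer would, in place of code of your own. Each camera call takes 0.05 s, during which the arm holds its last target. There are 200 camera calls.

### The job

Breakfast is for two: load exactly two of the three egg cups into the wooden carrier, one standing upright in each of its two bays, and leave the third egg cup standing where it is. Once both cups are in, take the carrier by the middle of its handle bar, lift it about 8 cm clear of the worktop and keep it level and still in the air; the job finishes while you are still holding it up. Do not disturb the salt shaker, the spice tin or the pepper mill.

Things in the scene. Friction and masses are not known exactly. Their poses are not given: they have to be found in the camera images.
- carrier: loose wooden tray, left on the worktop, 270 mm long (x), 120 wide (y), floor 8 thick, rim 18 high and 7 thick, 0.3 to 0.6 kg. A rib across its middle (10 wide, 18 high) makes two bays, each 123 (x) by 106 (y) inside; a hoop handle stands over the rib. Origin: centre of its underside; x along its length, away from the robot within 20 degrees; z up
- carrier_handle (a point): middle of the carrier's handle bar, 117 mm above the carrier's underside: flat-sided wooden bar along the carrier's y, 14 mm thick (x), 22 mm high (106 to 128 mm up), free over 104 mm between two flat posts (30 x 8 mm) at y = -56 and +56 mm. Axes as the carrier's
- bay_far (a point): a point on the floor of the carrier's far bay, 8 mm above its underside and 75 mm from the carrier's middle (carrier x = +75 mm, y = 0), near the centre of that bay; axes as the carrier's
- bay_near (a point): the same in the bay nearer the robot (carrier x = -75 mm, y = 0)
- egg_cup_a_mid (a point): pale grey-cream stoneware egg cup, one of three alike, standing on the worktop to the robot's right: 48 mm high, foot 36 mm across, bowl 47 mm across from 32 mm up to the rim, about 60 g. The point is its centre, on the axis, 24 mm above its underside; z up, its yaw means nothing
- egg_cup_b_mid (a point): pale grey-cream stoneware egg cup, one of three alike, standing on the worktop to the robot's right: 48 mm high, foot 36 mm across, bowl 47 mm across from 32 mm up to the rim, about 60 g. The point is its centre, on the axis, 24 mm above its underside; z up, its yaw means nothing
- egg_cup_c_mid (a point): pale grey-cream stoneware egg cup, one of three alike, standing on the worktop to the robot's right: 48 mm high, foot 36 mm across, bowl 47 mm across from 32 mm up to the rim, about 60 g. The point is its centre, on the axis, 24 mm above its underside; z up, its yaw means nothing
- salt_shaker: bystander: salt shaker, 44 mm across, 90 mm high, standing behind the egg cups; origin at the centre of its underside
- spice_tin: bystander: round spice tin with lid, 65 mm across, 62 mm high, behind the egg cups; origin at the centre of its underside
- pepper_mill: bystander: dark wooden pepper mill, 58 mm across, 150 mm high, at the back; origin at the centre of its underside
There are look-alikes about, which are no part of the job. What is shaped like the part that bears egg_cup_c_mid but black or green is not meant.

How it is judged:
By the outcome, as a careful person would: the job done as asked, in the order asked, and still so for the second after the job is handed in, while the arm keeps its last pose, push and grip.
It also fails if it takes over 64 s, if anything falls off the work surface, if the arm or the gripper's body presses on something with over 40 N, if the wrist force passes 120 N, or if a joint passes its speed limit or range.

## Working session

There is one attempt and no reset: what is moved stays moved. The work goes in short steps, Python scripts to look and compute and a shell command to move; the robot and the scene stay as the last step left them, time stands still between calls to the robot, and variables do not carry over. Pictures are saved under pics/ and viewed, at most 10 in all, crops included, and the job is handed in when it is done.

```bash
mkdir -p pics; cat > h.py <<'E'
import numpy as np, cv2
from workcell import telemetry, eyes, ticket
def grab(n,f=None):
    c=eyes.calibration(n); im=eyes.grab_frame(n)
    if f: cv2.imwrite('pics/'+f,cv2.cvtColor(im,cv2.COLOR_RGB2BGR))
    return im,c
def ray(c,u,v,z):
    K=np.array(c['camera_matrix']);T=np.array(c['world_from_camera'])
    d=T[:3,:3]@np.linalg.solve(K,[u,v,1]);o=T[:3,3]
    return o+d*(z-o[2])/d[2]
def proj(c,p):
    K=np.array(c['camera_matrix']);T=np.array(c['world_from_camera'])
    q=K@(T[:3,:3].T@(np.array(p)-T[:3,3]));return q[:2]/q[2]
E
python3 - <<'E'
from h import *
for n in('top','scene'):
    im,c=grab(n,n+'0.png');print(n,np.round(c['world_from_camera'],2).tolist(),np.round(c['camera_matrix'],1).tolist())
print(telemetry.state())
E
```

```text
top [[0.03, -1.0, 0.06, 530.62], [-1.0, -0.03, 0.02, -54.43], [-0.01, -0.06, -1.0, 1074.2], [0.0, 0.0, 0.0, 1.0]] [[374.9, 0.0, 255.2], [0.0, 374.9, 192.4], [0.0, 0.0, 1.0]]
scene [[0.88, -0.33, 0.36, 248.11], [-0.48, -0.57, 0.66, -725.89], [-0.01, -0.75, -0.66, 804.67], [0.0, 0.0, 0.0, 1.0]] [[391.5, 0.0, 250.5], [0.0, 391.5, 190.9], [0.0, 0.0, 1.0]]
{'time_s': 0.1, 'qpos': array([-7.84363769e+01,  1.83487103e+01,  8.96977217e+01, -6.42572677e-04,
        7.20449467e+01, -1.14439141e+00]), 'qvel': array([ 0.04305144, -0.11907626, -0.17145256, -0.00908979, -0.10105521,
       -0.04826011]), 'effort': array([-1.29004843e-04, -4.13333166e+01, -2.32510847e+01,  7.28520867e-02,
        4.22398467e-02, -6.35377592e-05]), 'ee_pos': array([ 126.41610631, -560.49071057,  221.20849128]), 'ee_rot': array([-1.79908627e+02, -1.21418170e-03,  1.27082121e+01]), 'force': array([ 0.13899277,  0.87991198, -0.17010115]), 'torque': array([-0.00246956, -0.03808016, -0.07183518]), 'gripper_force': 0.0, 'gripper_width': 91.17558724755183}
```

View pics/top0.png

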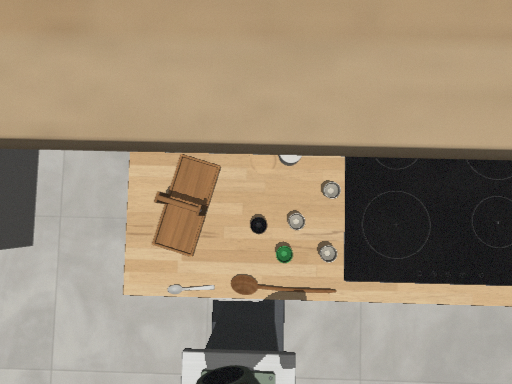

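View pics/scene0.png

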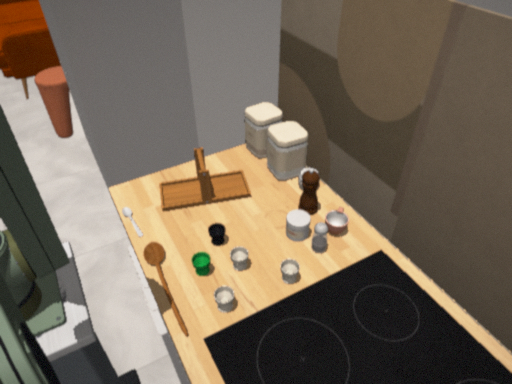

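Candidates in the top picture: pale cups at (331,189), (296,220) and (327,252). The look-alikes are black at (258,224) and green at (284,253), and neither is wanted. The carrier is at (187,205) with its handle at about (181,203). I'll check this in a close crop.

```bash
python3 - <<'E'
from h import *
im=cv2.imread('pics/top0.png')[145:275,140:350]
cv2.imwrite('pics/crop.png',cv2.resize(im,(800,495),interpolation=cv2.INTER_CUBIC))
c=eyes.calibration('top')
for u,v in((331,189),(296,220),(327,252),(258,224),(284,253)):print(ray(c,u,v,48).round())
print('edge',ray(c,345,200,0).round(),ray(c,230,297,0).round(),[ray(c,200,148,z).round() for z in(0,400,600)])
E
```

```text
[ 611. -245.   48.]
[ 524. -151.   48.]
[ 440. -237.   48.]
[510. -48.  48.]
[ 434. -121.   48.]
edge [ 584. -295.    0.] [302.  26.   0.] [array([725., 126.,   0.]), array([652.,  59., 400.]), array([616.,  25., 600.])]
```

View pics/crop.png

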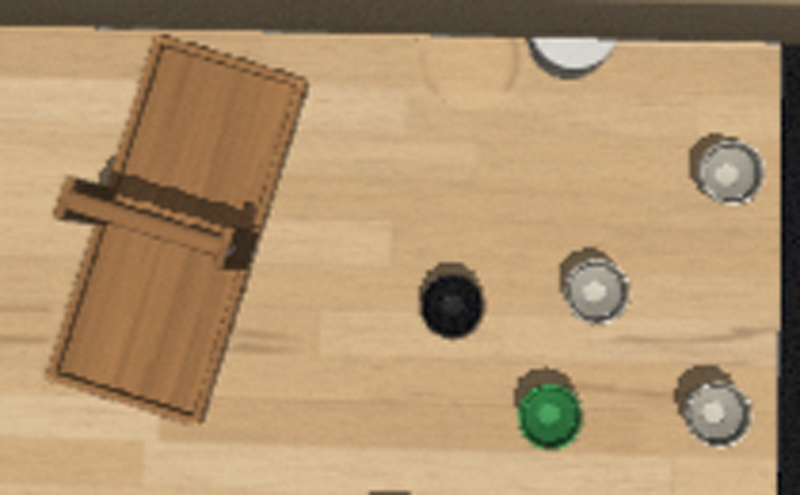

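The crop shows the three pale cups with rims at about (730,172), (597,291) and (716,413). The carrier's rim corners are at (160,36), (307,83), (202,422) and (48,376). I'll use the (524,-151) and (440,-237) cups and leave the far one.

```bash
python3 - <<'E'
from h import *
from scipy.optimize import least_squares
c=eyes.calibration('top');s=210/800
f=lambda u,v:(140+u*s-.5*0,145+v*s)
pix=np.array([f(160,36),f(307,83),f(202,422),f(48,376)])
loc=np.array([[135,60,18],[135,-60,18],[-135,-60,18],[-135,60,18]])
def P(p,l):
    a=p[2];return [p[0]+l[0]*np.cos(a)-l[1]*np.sin(a),p[1]+l[0]*np.sin(a)+l[1]*np.cos(a),l[2]]
r=least_squares(lambda p:np.concatenate([proj(c,P(p,l))-q for l,q in zip(loc,pix)]),[600,120,-.3])
p=r.x;print('carrier',p[:2].round(1),np.degrees(p[2]).round(2),'resid',r.fun.round(2))
for n,l in(('handle',[0,0,117]),('far',[75,0,8]),('near',[-75,0,8])):print(n,np.round(P(p,l),1))
print('bar ends crop',[((proj(c,P(p,[0,y,128]))-[140,145])/s).round() for y in(60,-60)])
for u,v in((730,172),(597,291),(716,413)):print('cup',ray(c,*f(u,v),48).round(1))
sc=eyes.calibration('scene')
print('scene', [proj(sc,P(p,l)).round() for l in loc],[proj(sc,ray(c,*f(u,v),48)).round() for u,v in((730,172),(597,291),(716,413))])
E
```

```text
carrier [558.5 153.6] -15.63 resid [-0.42 -1.1   1.1  -1.2  -0.26  1.45 -0.42  0.77]
handle [558.5 153.6 117. ]
far [630.7 133.4   8. ]
near [486.3 173.8   8. ]
bar ends crop [array([ 62., 196.]), array([233., 249.])]
cup [ 608.  -247.1   48. ]
cup [ 520.3 -153.4   48. ]
cup [ 436.1 -239.4   48. ]
scene [array([243., 170.]), array([251., 193.]), array([161., 208.]), array([159., 183.])] [array([289., 266.]), array([239., 253.]), array([224., 293.])]
```

```bash
python3 -m crank '[{"dx":0.0485,"dy":0.0502,"dz":-0.0066,"yaw":-0.708},{"dx":0.0485,"dy":0.0502,"dz":-0.0066,"yaw":-0.708},{"dx":0.0485,"dy":0.0502,"dz":-0.0066,"yaw":-0.708},{"dx":0.0485,"dy":0.0502,"dz":-0.0066,"yaw":-0.708},{"dx":0.0485,"dy":0.0502,"dz":-0.0066,"yaw":-0.708},{"dx":0.0485,"dy":0.0502,"dz":-0.0066,"yaw":-0.708},{"dx":0.0485,"dy":0.0502,"dz":-0.0066,"yaw":-0.708},{"dx":0.0485,"dy":0.0502,"dz":-0.0066,"yaw":-0.708},{},{}]' 1
python3 - <<'E'
from h import *
im,c=grab('wrist','w1.png');print(np.round(c['world_from_camera'],2).tolist(),telemetry.state()['ee_pos'],proj(c,[436,-239,48]),proj(c,[520,-153,48]))
E
```

```text
[[0.22, -0.93, -0.29, 209.59], [-0.98, -0.21, -0.06, -542.0], [-0.0, 0.29, -0.96, 384.46], [0.0, 0.0, 0.0, 1.0]] [ 126.39894382 -560.55377231  221.31266559] [ -79.89014329 -327.57509784] [-230.26879617 -551.35972847]validation failed for argument at $[8]...
```

View pics/w1.png

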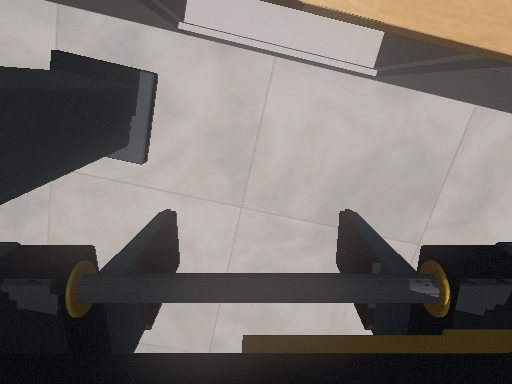

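The call was refused because empty rows aren't allowed, so the arm hasn't moved. The picture shows only the fingers, at about (170,280) and (345,280), over the floor. I'll resend with explicit values.

```bash
python3 -m crank '[{"dx":0.0485,"dy":0.0502,"dz":-0.0066,"yaw":-0.708},{"dx":0.0485,"dy":0.0502,"dz":-0.0066,"yaw":-0.708},{"dx":0.0485,"dy":0.0502,"dz":-0.0066,"yaw":-0.708},{"dx":0.0485,"dy":0.0502,"dz":-0.0066,"yaw":-0.708},{"dx":0.0485,"dy":0.0502,"dz":-0.0066,"yaw":-0.708},{"dx":0.0485,"dy":0.0502,"dz":-0.0066,"yaw":-0.708},{"dx":0.0485,"dy":0.0502,"dz":-0.0066,"yaw":-0.708},{"dx":0.0485,"dy":0.0502,"dz":-0.0066,"yaw":-0.708},{"dx":0},{"dx":0}]' 1
python3 - <<'E'
from h import *
im,c=grab('wrist','w2.png');s=telemetry.state();print(s['ee_pos'],s['ee_rot'],proj(c,[436,-239,48]),proj(c,[520,-153,48]))
E
```

```text
[ 126.44523327 -560.64545402  221.45488731] [-1.79941023e+02 -1.01161173e-03  1.27074792e+01] [ -79.98490441 -327.49542327] [-230.38059126 -551.26705104]validation failed for argument at $[8]...
```

View pics/w2.png

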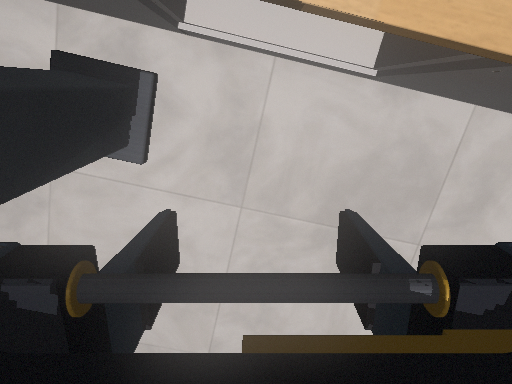

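It was refused again, so every row probably needs all four keys. The view is unchanged.

```bash
python3 -m crank '[{"dx":0.0485,"dy":0.0502,"dz":-0.0066,"yaw":-0.708},{"dx":0.0485,"dy":0.0502,"dz":-0.0066,"yaw":-0.708},{"dx":0.0485,"dy":0.0502,"dz":-0.0066,"yaw":-0.708},{"dx":0.0485,"dy":0.0502,"dz":-0.0066,"yaw":-0.708},{"dx":0.0485,"dy":0.0502,"dz":-0.0066,"yaw":-0.708},{"dx":0.0485,"dy":0.0502,"dz":-0.0066,"yaw":-0.708},{"dx":0.0485,"dy":0.0502,"dz":-0.0066,"yaw":-0.708},{"dx":0.0485,"dy":0.0502,"dz":-0.0066,"yaw":-0.708},{"dx":0,"dy":0,"dz":0,"yaw":0},{"dx":0,"dy":0,"dz":0,"yaw":0}]' 1 && python3 - <<'E'
from h import *
im,c=grab('wrist','w3.png');s=telemetry.state();print(s['ee_pos'],s['ee_rot'],proj(c,[436,-239,48]),proj(c,[520,-153,48]))
E
```

```text
time_s: 1.45
ee_pos: [436.5, -239.8, 179.6]
ee_rot: [180.0, 0.0, -15.6]
force: [0.3, 0.2, 0.4]
gripper_width: 91.7
gripper_force: 0.0
[ 436.19236626 -240.3060793   179.70079771] [ 1.79968555e+02  2.94048314e-02 -1.56338975e+01] [257.5496896  180.68759048] [138.78554105 118.16636152]
```

View pics/w3.png

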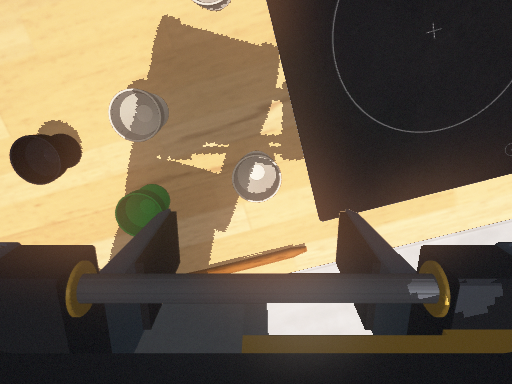

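The near cup's rim is centred at about (257,177.5) and the second cup's at about (136,114). Green and black are to the left at (140,213) and (40,158).

```bash
python3 - <<'E'
from h import *
c=eyes.calibration('wrist')
for p in((257,177.5),(136,114)):print(ray(c,*p,47).round(1))
E
```

```text
[ 438.6 -239.7   47. ]
[ 524.  -152.2   47. ]
```

```bash
python3 -m crank '[{"dx":0.0023,"dy":0.0,"dz":-0.0382,"yaw":0},{"dx":0,"dy":0,"dz":-0.0382,"yaw":0},{"dx":0,"dy":0,"dz":-0.0382,"yaw":0},{"dx":0,"dy":0,"dz":-0.0382,"yaw":0},{"dx":0,"dy":0,"dz":-0.0382,"yaw":0},{"dx":0,"dy":0,"dz":0,"yaw":0}]' 1 && python3 -m crank '[{"dx":0,"dy":0,"dz":0,"yaw":0},{"dx":0,"dy":0,"dz":0,"yaw":0},{"dx":0,"dy":0,"dz":0,"yaw":0},{"dx":0,"dy":0,"dz":0,"yaw":0},{"dx":0,"dy":0,"dz":0,"yaw":0},{"dx":0,"dy":0,"dz":0,"yaw":0}]' 0 15
```

```text
time_s: 2.25
ee_pos: [436.4, -240.1, 25.5]
ee_rot: [-179.9, 0.3, -15.7]
force: [0.0, 0.1, 0.5]
gripper_width: 91.0
gripper_force: 0.0
time_s: 3.0
ee_pos: [438.9, -239.6, 27.2]
ee_rot: [180.0, -0.0, -15.6]
force: [-0.7, 1.2, 2.2]
gripper_width: 44.1
gripper_force: 15.0
```

```bash
python3 -m crank '[{"dx":0,"dy":0,"dz":0.02,"yaw":0},{"dx":0,"dy":0,"dz":0.06,"yaw":0},{"dx":0,"dy":0,"dz":0.0738,"yaw":0},{"dx":0.0252,"dy":0.0583,"dz":0.0083,"yaw":0},{"dx":0.0252,"dy":0.0583,"dz":0.0083,"yaw":0},{"dx":0.0252,"dy":0.0583,"dz":0.0083,"yaw":0},{"dx":0.0252,"dy":0.0583,"dz":0.0083,"yaw":0},{"dx":0.0252,"dy":0.0583,"dz":0.0083,"yaw":0},{"dx":0.0252,"dy":0.0583,"dz":0.0083,"yaw":0},{"dx":0,"dy":0,"dz":0,"yaw":0}]' 0 15 && python3 - <<'E'
from h import *
im,c=grab('wrist','w4.png');s=telemetry.state();print(s['time_s'],s['ee_pos'],s['ee_rot'],s['gripper_width'],s['force'])
E
```

```text
time_s: 4.25
ee_pos: [560.9, 43.2, 189.8]
ee_rot: [-180.0, -0.0, -15.4]
force: [-0.4, -1.1, -0.8]
gripper_width: 44.1
gripper_force: 15.0
4.3 [559.7692622   41.41366691 189.39473127] [ 1.79961464e+02  3.47283853e-02 -1.54454986e+01] 44.361030599551384 [-0.02291743 -0.39225182 -1.35754092]
```

View pics/w4.png

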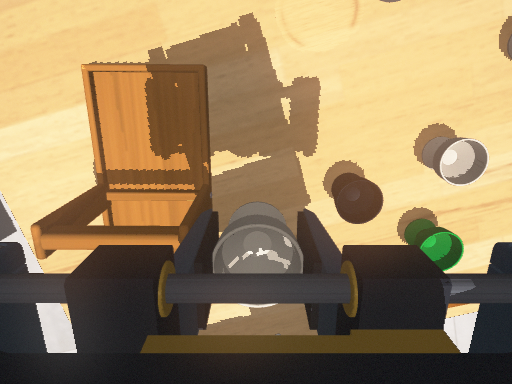

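The cup is held upright between the fingers, with its rim at about (258,262). The carrier's far rim corners are at (83,65) and (208,65), its right rim runs down to about (211,185), and the bar's left end is at about (34,232).

```bash
python3 - <<'E'
from h import *
from scipy.optimize import least_squares
c=eyes.calibration('wrist')
s=telemetry.state();t=s['ee_pos']
L=ray(c,83,65,18);R=ray(c,208,65,18)
print(L.round(1),R.round(1),np.linalg.norm(L-R),np.degrees(np.arctan2(*(L-R)[[1,0]]))-90)
a=np.radians(-15.6)
def P(p,l):
    a=p[2];return [p[0]+l[0]*np.cos(a)-l[1]*np.sin(a),p[1]+l[0]*np.sin(a)+l[1]*np.cos(a),l[2]]
p=[558.5,153.6,a]
for l in([135,60,18],[135,-60,18],[0,-60,18],[-7,60,128],[7,60,128],[-7,-60,128],[7,-60,128],[5,53,18],[5,-53,18]):print(l,proj(c,P(p,l)).round())
# expected cup
for z,n in((21,'rim'),(-27,'foot')):print(n,proj(c,t+[0,0,z]).round(), proj(c,t+[23.5*np.cos(a),23.5*np.sin(a),z]).round(),proj(c,t-[23.5*np.cos(a),23.5*np.sin(a),-z]).round())
cs=eyes.calibration('scene')
for u,v,n in((300,237,'tin'),(319,250,'salt'),(308,213,'mill')):print(n,ray(cs,u,v,0).round())
E
```

```text
[704.7 176.1  18. ] [672.6  60.3  18. ] 120.21095092610118 -15.470250015043106
[135, 60, 18] [84. 65.]
[135, -60, 18] [209.  65.]
[0, -60, 18] [214. 198.]
[-7, 60, 128] [ 40. 253.]
[7, 60, 128] [ 36. 236.]
[-7, -60, 128] [196. 253.]
[7, -60, 128] [195. 237.]
[5, 53, 18] [109. 193.]
[5, -53, 18] [207. 193.]
rim [259. 266.] [259. 222.] [259. 306.]
foot [259. 226.] [259. 191.] [259. 259.]
tin [ 711. -148.    0.]
salt [ 729. -212.    0.]
mill [785. -82.   0.]
```

```bash
python3 -m crank '[{"dx":0.0296,"dy":0.0388,"dz":0,"yaw":0},{"dx":0.0296,"dy":0.0388,"dz":0,"yaw":0},{"dx":0.0296,"dy":0.0388,"dz":0,"yaw":0},{"dx":0,"dy":0,"dz":-0.0563,"yaw":0},{"dx":0,"dy":0,"dz":-0.0563,"yaw":0},{"dx":0,"dy":0,"dz":-0.05,"yaw":0},{"dx":0,"dy":0,"dz":-0.0188,"yaw":0},{"dx":0,"dy":0,"dz":-0.009,"yaw":0},{"dx":0,"dy":0,"dz":0,"yaw":0},{"dx":0,"dy":0,"dz":0,"yaw":0}]' 0 15
```

```text
time_s: 5.55
ee_pos: [631.8, 133.4, 39.1]
ee_rot: [-179.9, -0.2, -15.6]
force: [-0.5, 0.1, -0.6]
gripper_width: 44.7
gripper_force: 15.0
```

```bash
python3 -m crank '[{"dx":0,"dy":0,"dz":-0.002,"yaw":0},{"dx":0,"dy":0,"dz":0,"yaw":0},{"dx":0,"dy":0,"dz":0,"yaw":0}]' 0 15
```

```text
time_s: 5.92
ee_pos: [630.8, 133.4, 36.1]
ee_rot: [-180.0, -0.0, -15.6]
force: [-0.4, 0.6, -0.4]
gripper_width: 44.3
gripper_force: 15.0
```

```bash
python3 -m crank '[{"dx":0,"dy":0,"dz":0,"yaw":0},{"dx":0,"dy":0,"dz":0,"yaw":0},{"dx":0,"dy":0,"dz":0,"yaw":0},{"dx":0,"dy":0,"dz":0,"yaw":0}]' 0.7 15
```

```text
time_s: 6.42
ee_pos: [630.8, 133.3, 35.9]
ee_rot: [180.0, 0.0, -15.6]
force: [-0.6, -0.6, 0.6]
gripper_width: 63.9
gripper_force: 0.0
```

```bash
python3 -m crank '[{"dx":0,"dy":0,"dz":0.03,"yaw":0},{"dx":0,"dy":0,"dz":0.075,"yaw":0},{"dx":0,"dy":0,"dz":0.075,"yaw":0},{"dx":-0.0225,"dy":-0.0595,"dz":0,"yaw":0},{"dx":-0.0225,"dy":-0.0595,"dz":0,"yaw":0},{"dx":-0.0225,"dy":-0.0595,"dz":0,"yaw":0},{"dx":-0.0225,"dy":-0.0595,"dz":0,"yaw":0},{"dx":-0.0225,"dy":-0.0595,"dz":0,"yaw":0},{"dx":-0.0225,"dy":-0.0595,"dz":0,"yaw":0},{"dx":0,"dy":0,"dz":0,"yaw":0}]' 0.7 15 && python3 - <<'E'
from h import *
im,c=grab('wrist','w5.png');print(telemetry.state()['ee_pos'],proj(c,[523,-152.3,48]))
cv2.imwrite('pics/w5c.png',cv2.cvtColor(im[80:280,60:460],cv2.COLOR_RGB2BGR))
t,c=grab('top','t5.png')
w=cv2.resize(cv2.imread('pics/t5.png')[145:265,140:240],(480,576))
cv2.imwrite('pics/t5c.png',w)
g=cv2.imread('pics/w5c.png')
o=np.zeros((600,800,3),np.uint8);o[:480,:400]=cv2.resize(w,(400,480));o[:200,400:]=g
cv2.imwrite('pics/m5.png',o)
E
```

```text
time_s: 7.68
ee_pos: [521.5, -154.9, 180.1]
ee_rot: [180.0, -0.0, -15.9]
force: [1.1, 0.8, -1.2]
gripper_width: 63.8
gripper_force: 0.0
[ 522.2853962  -153.3320924   180.02452371] [255.10323005 179.24303786]
```

View pics/m5.png

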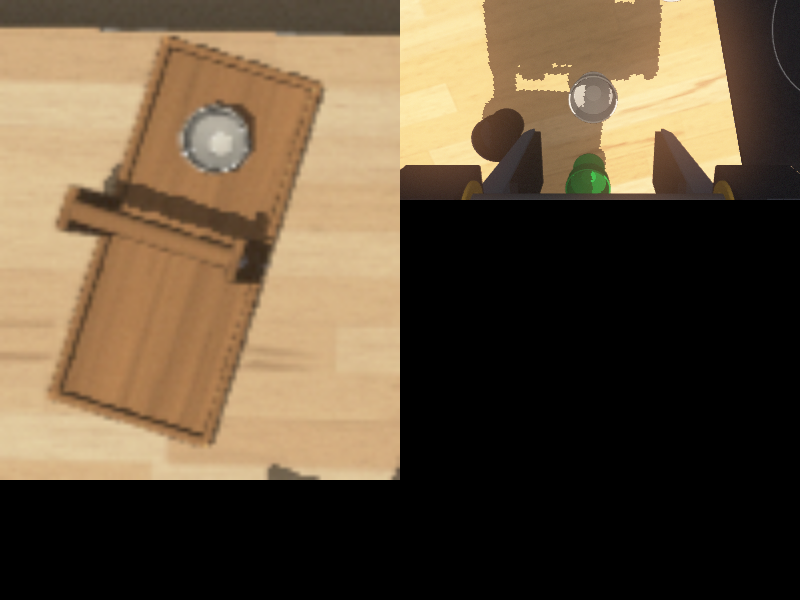

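The first cup stands upright in the far bay, at about (217,140) in the left panel. The second cup's rim is at (253,177) in the wrist image, where expected. Next I descend and grasp.

```bash
python3 -m crank '[{"dx":0.002,"dy":0.0012,"dz":-0.03,"yaw":0},{"dx":0,"dy":0,"dz":-0.0403,"yaw":0},{"dx":0,"dy":0,"dz":-0.0403,"yaw":0},{"dx":0,"dy":0,"dz":-0.0403,"yaw":0},{"dx":0,"dy":0,"dz":-0.0403,"yaw":0},{"dx":0,"dy":0,"dz":0,"yaw":0}]' 1 && python3 -m crank '[{"dx":0,"dy":0,"dz":0,"yaw":0},{"dx":0,"dy":0,"dz":0,"yaw":0},{"dx":0,"dy":0,"dz":0,"yaw":0},{"dx":0,"dy":0,"dz":0,"yaw":0},{"dx":0,"dy":0,"dz":0,"yaw":0},{"dx":0,"dy":0,"dz":0,"yaw":0}]' 0 15
```

```text
time_s: 8.52
ee_pos: [523.1, -149.4, 24.9]
ee_rot: [-180.0, 0.3, -15.5]
force: [0.5, -0.4, 0.9]
gripper_width: 90.9
gripper_force: 0.0
time_s: 9.28
ee_pos: [524.5, -151.5, 27.2]
ee_rot: [180.0, -0.0, -15.6]
force: [-0.7, -0.1, 3.0]
gripper_width: 45.0
gripper_force: 15.0
```

```bash
python3 -m crank '[{"dx":0,"dy":0,"dz":0.03,"yaw":0},{"dx":0,"dy":0,"dz":0.07,"yaw":0},{"dx":0,"dy":0,"dz":0.0725,"yaw":0},{"dx":-0.0079,"dy":0.0677,"dz":0,"yaw":0},{"dx":-0.0079,"dy":0.0677,"dz":0,"yaw":0},{"dx":-0.0079,"dy":0.0677,"dz":0,"yaw":0},{"dx":-0.0079,"dy":0.0677,"dz":0,"yaw":0},{"dx":-0.0079,"dy":0.0677,"dz":0,"yaw":0},{"dx":-0.0079,"dy":0.0677,"dz":0,"yaw":0},{"dx":0,"dy":0,"dz":0,"yaw":0}]' 0 15 && python3 -m crank '[{"dx":0,"dy":0,"dz":-0.05,"yaw":0},{"dx":0,"dy":0,"dz":-0.05,"yaw":0},{"dx":0,"dy":0,"dz":-0.04,"yaw":0},{"dx":0,"dy":0,"dz":-0.0136,"yaw":0},{"dx":0,"dy":0,"dz":-0.0075,"yaw":0},{"dx":0,"dy":0,"dz":0,"yaw":0},{"dx":0,"dy":0,"dz":0,"yaw":0}]' 0 15
```

```text
time_s: 10.52
ee_pos: [485.7, 176.7, 164.6]
ee_rot: [-180.0, 0.0, -15.3]
force: [-0.2, -0.9, -0.6]
gripper_width: 44.8
gripper_force: 15.0
time_s: 11.4
ee_pos: [487.2, 173.8, 37.1]
ee_rot: [-179.9, -0.1, -15.6]
force: [0.5, -0.3, -0.4]
gripper_width: 45.0
gripper_force: 15.0
```

```bash
python3 -m crank '[{"dx":0,"dy":0,"dz":0,"yaw":0},{"dx":0,"dy":0,"dz":0,"yaw":0},{"dx":0,"dy":0,"dz":0,"yaw":0},{"dx":0,"dy":0,"dz":0,"yaw":0}]' 0.7 15 && python3 -m crank '[{"dx":0,"dy":0,"dz":0.03,"yaw":0},{"dx":0,"dy":0,"dz":0.06,"yaw":0},{"dx":0,"dy":0,"dz":0.075,"yaw":0},{"dx":0,"dy":0,"dz":0.075,"yaw":0},{"dx":0.009,"dy":-0.0026,"dz":0,"yaw":1},{"dx":0.009,"dy":-0.0026,"dz":0,"yaw":1},{"dx":0.009,"dy":-0.0026,"dz":0,"yaw":1},{"dx":0.009,"dy":-0.0026,"dz":0,"yaw":1},{"dx":0.009,"dy":-0.0026,"dz":0,"yaw":1},{"dx":0.009,"dy":-0.0026,"dz":0,"yaw":1}]' 0.7 15 && python3 -m crank '[{"dx":0.009,"dy":-0.0026,"dz":0,"yaw":1},{"dx":0.009,"dy":-0.0026,"dz":0,"yaw":1},{"dx":0.009,"dy":-0.0026,"dz":0,"yaw":1},{"dx":0.009,"dy":-0.0026,"dz":0,"yaw":1},{"dx":0,"dy":0,"dz":0,"yaw":1},{"dx":0,"dy":0,"dz":0,"yaw":1},{"dx":0,"dy":0,"dz":0,"yaw":1},{"dx":0,"dy":0,"dz":0,"yaw":1},{"dx":0,"dy":0,"dz":0,"yaw":1},{"dx":0,"dy":0,"dz":0,"yaw":1}]' 0.7 15 && python3 -m crank '[{"dx":0,"dy":0,"dz":0,"yaw":1},{"dx":0,"dy":0,"dz":0,"yaw":1},{"dx":0,"dy":0,"dz":0,"yaw":0},{"dx":0,"dy":0,"dz":0,"yaw":0}]' 0.7 15 && python3 - <<'E'
from h import *
im,c=grab('wrist','w6.png');print(telemetry.state()['ee_pos'])
a=np.radians(-15.6)
for l in([-7,60],[7,60],[-7,-60],[7,-60]):print(l,proj(c,[558.5+l[0]*np.cos(a)-l[1]*np.sin(a),153.6+l[0]*np.sin(a)+l[1]*np.cos(a),128]).round())
E
```

```text
time_s: 11.9
ee_pos: [486.4, 173.7, 36.1]
ee_rot: [-180.0, -0.0, -15.6]
force: [0.3, -0.1, 1.1]
gripper_width: 63.9
gripper_force: 0.0
time_s: 13.15
ee_pos: [529.7, 161.0, 227.9]
ee_rot: [180.0, 0.0, 14.6]
force: [-0.2, -0.4, 0.2]
gripper_width: 64.1
gripper_force: 0.0
time_s: 14.4
ee_pos: [558.3, 152.8, 227.9]
ee_rot: [-180.0, 0.0, 64.6]
force: [-0.6, 0.3, 0.2]
gripper_width: 63.9
gripper_force: 0.0
time_s: 14.9
ee_pos: [558.3, 152.8, 228.0]
ee_rot: [-180.0, 0.0, 74.3]
force: [0.2, -0.3, -0.7]
gripper_width: 63.6
gripper_force: 0.0
[558.37793853 152.79569883 228.00444083]
[-7, 60] [246. 116.]
[7, 60] [264. 116.]
[-7, -60] [248. 252.]
[7, -60] [263. 252.]
```

View pics/w6.png

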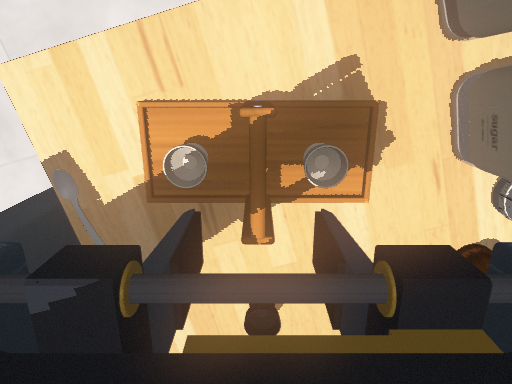

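Both cups stand upright in their bays, rims at (185,166) and (326,166). The bar runs from (257,107) to (258,243), about 9 px up from the prediction. I'll check that against the tray rim.

```bash
python3 - <<'E'
from h import *
c=eyes.calibration('wrist');a=np.radians(-15.6)
W=lambda l:[558.5+l[0]*np.cos(a)-l[1]*np.sin(a),153.6+l[0]*np.sin(a)+l[1]*np.cos(a),l[2]]
for l in([-135,60,18],[135,60,18],[-135,-60,18],[135,-60,18],[-75,0,56],[75,0,56],[0,60,128],[0,-60,128],[0,60,106],[0,-60,106]):print(l,proj(c,W(l)).round())
for p in((257,107),(258,243)):
  q=ray(c,*p,128)-W([0,0,128]);print('bar in carrier',q[0]*np.cos(a)+q[1]*np.sin(a),-q[0]*np.sin(a)+q[1]*np.cos(a))
E
```

```text
[-135, 60, 18] [135. 108.]
[135, 60, 18] [377. 107.]
[-135, -60, 18] [146. 208.]
[135, -60, 18] [367. 208.]
[-75, 0, 56] [185. 168.]
[75, 0, 56] [327. 168.]
[0, 60, 128] [255. 116.]
[0, -60, 128] [256. 252.]
[0, 60, 106] [255. 114.]
[0, -60, 106] [256. 241.]
bar in carrier 1.5312006168710113 67.12370024484156
bar in carrier 2.176637883487466 -50.919353316450454
```

```bash
python3 -m crank '[{"dx":0.003,"dy":0.0066,"dz":-0.03,"yaw":0},{"dx":0,"dy":0,"dz":-0.035,"yaw":0},{"dx":0,"dy":0,"dz":-0.035,"yaw":0},{"dx":0,"dy":0,"dz":-0.035,"yaw":0},{"dx":0,"dy":0,"dz":-0.0175,"yaw":0},{"dx":0,"dy":0,"dz":0,"yaw":0},{"dx":0,"dy":0,"dz":0,"yaw":0}]' 0.7 20 && python3 -m crank '[{"dx":0,"dy":0,"dz":0,"yaw":0},{"dx":0,"dy":0,"dz":0,"yaw":0},{"dx":0,"dy":0,"dz":0,"yaw":0},{"dx":0,"dy":0,"dz":0,"yaw":0},{"dx":0,"dy":0,"dz":0,"yaw":0},{"dx":0,"dy":0,"dz":0,"yaw":0},{"dx":0,"dy":0,"dz":0,"yaw":0},{"dx":0,"dy":0,"dz":0,"yaw":0}]' 0 20 && python3 -m crank '[{"dx":0,"dy":0,"dz":0,"yaw":0},{"dx":0,"dy":0,"dz":0,"yaw":0},{"dx":0,"dy":0,"dz":0,"yaw":0}]' 0 50
```

```text
time_s: 15.82
ee_pos: [561.6, 158.3, 107.1]
ee_rot: [179.9, -0.1, 74.4]
force: [-0.1, 0.3, 0.6]
gripper_width: 63.7
gripper_force: 0.0
time_s: 16.82
ee_pos: [560.3, 158.2, 106.0]
ee_rot: [-179.9, 0.0, 74.4]
force: [-3.2, 1.1, 1.9]
gripper_width: 13.9
gripper_force: 20.0
time_s: 17.2
ee_pos: [560.3, 158.2, 106.0]
ee_rot: [-179.9, 0.0, 74.4]
force: [-4.4, 0.4, 2.7]
gripper_width: 13.8
gripper_force: 50.0
```

Gripped at 13.8 mm, which matches the bar. Now a slow lift of about 80 mm.

```bash
python3 -m crank '[{"dx":0,"dy":0,"dz":0.004,"yaw":0},{"dx":0,"dy":0,"dz":0.008,"yaw":0},{"dx":0,"dy":0,"dz":0.013,"yaw":0},{"dx":0,"dy":0,"dz":0.016,"yaw":0},{"dx":0,"dy":0,"dz":0.016,"yaw":0},{"dx":0,"dy":0,"dz":0.016,"yaw":0},{"dx":0,"dy":0,"dz":0.013,"yaw":0},{"dx":0,"dy":0,"dz":0.009,"yaw":0},{"dx":0,"dy":0,"dz":0.005,"yaw":0},{"dx":0,"dy":0,"dz":0.002,"yaw":0}]' 0 50 && python3 -m crank '[{"dx":0,"dy":0,"dz":0,"yaw":0},{"dx":0,"dy":0,"dz":0,"yaw":0},{"dx":0,"dy":0,"dz":0,"yaw":0},{"dx":0,"dy":0,"dz":0,"yaw":0},{"dx":0,"dy":0,"dz":0,"yaw":0},{"dx":0,"dy":0,"dz":0,"yaw":0}]' 0 50 && python3 - <<'E'
from h import *
w,_=grab('wrist');s,_=grab('scene');st=telemetry.state();print(st['ee_pos'],st['ee_rot'],st['torque'],st['force'])
o=np.zeros((600,800,3),np.uint8);o[:300,:400]=cv2.resize(w,(400,300))
o[:600,400:]=cv2.resize(s[100:325,120:340],(400,409)).repeat(1,0)[:409].copy() if 0 else 0
o[:409,400:]=cv2.resize(s[100:325,120:340],(400,409))
cv2.imwrite('pics/f.png',o[:,:,::-1])
E
```

```text
time_s: 18.45
ee_pos: [560.7, 158.1, 187.6]
ee_rot: [-180.0, 0.0, 74.4]
force: [-0.2, -0.3, -6.3]
gripper_width: 13.8
gripper_force: 50.0
time_s: 19.2
ee_pos: [560.8, 158.1, 187.7]
ee_rot: [180.0, -0.0, 74.4]
force: [-0.1, 0.3, -6.4]
gripper_width: 14.2
gripper_force: 50.0
[560.800135   158.10172364 187.67406755] [ 1.79993557e+02 -1.00225350e-03  7.43871593e+01] [-0.03356527 -0.12493898 -0.01523884] [-0.44730471 -0.17238706 -5.85081024]
```

View pics/f.png

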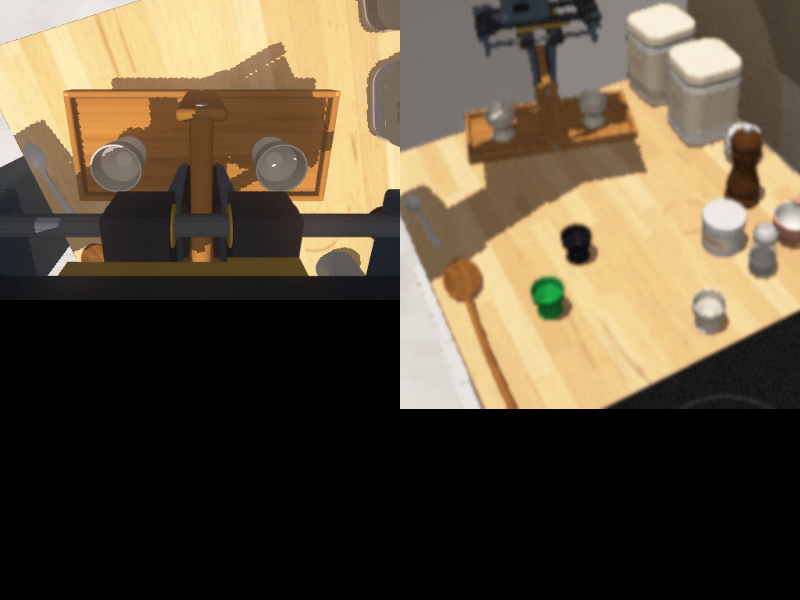

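The carrier is in the air and level, with both cups upright at about (118,165) and (280,165). The third cup and the bystanders are where they were.

```bash
python3 -c "
from workcell import ticket;print(ticket.job_done())"
```

```text
the job is handed in; nothing more can be done
None
```

The job is handed in: two egg cups stand upright in the carrier's bays, and the arm is holding it level by the handle about 8 cm up. The third cup and the bystanders were left alone, and it took about 19 s of the 64 s allowed.

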